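# Turn a notched blank to its keyed position and lock it

## Robot

A 6-joint arm with a two-finger parallel gripper is mounted at the origin on a cart in front of the work surface, level with it; the furniture and walls round the work are solid. World frame = base frame: x ahead of the robot, y to its left, z up, the work surface at z = 0. Lengths are in m, angles in rad, forces in N, time in s.
With the tool pointing down it reaches from about 0.375 to 0.9 m from the base axis. Payload 3.1 kg.
Tool frame: the origin (TCP) lies on the centre line of the jaws, within the pads' length; the fingertips stand robot.nose_length ahead of it and the grasp point (between the pads) lies 6 mm ahead of it (robot.nose_length is the distance from the TCP to the fingertips, in m); z points along the fingers, y is the line along which they close (so a half turn about z gives the same grasp; the last joint's range is limited). The gripper opens to 87 mm and grips with 3 to 60 N. Pads are 19 mm wide; open, the fingers measure 117 mm over their backs; the gripper's body (75 mm by 190 mm) begins 51 mm behind the grasp point.
Start: joints at [-1.369, 0.527, 1.433, -0, 1.181, -0.178], TCP at [0.232, -0.58, 0.248] pointing down, gripper open.
Joint ranges: [-3.08, 3.08], [-0.75, 2.2], [0.22, 2.44], [-1.43, 4.57], [0, 2.65], [-2.85, 2.85]. Speed limits (rad/s): [2.79, 2.79, 3.14, 3.14, 3.14, 3.14].

## Interface

Orientations are given as a unit quaternion [x, y, z, w].
In Python, from rig import robot gives the robot as it stands.
- The arm moves only by the shell command python3 -m crank 'ROWS' [FORCE]. ROWS is JSON, one flat list of numbers, 7 for each row, row after row: the shift along the tool's x, y, z in mm, then the turn, a rotation vector about the tool's x, y, z in degrees, then the closure in counts, from 0 (fully open) to 255 (shut). In form: [x, y, z, ax, ay, az, fingers, x, y, z, ax, ay, az, fingers, ...]. A call has exactly 5 rows; each row is the pose to reach, as a shift and turn from the pose commanded when the call began, along the tool's axes at that moment; what a row does not reach only later rows make up. A row lasts 1/12 s, in which the tool goes at most 41.7 mm and 7.16 degrees, less where a joint would pass 70% of its speed; a pose out of reach is approached as far as the arm can. A call with a gripper value outside its range is refused whole. The fingers move at their own pace and stop on an object; FORCE is the grip in N (left out, the last holds). Time passes only in rows, so rows that repeat a pose let the fingers close, or fill a call up. It gives the time, the measured TCP pose, the force, the opening and the grip force at its end, in the units of the state.
- robot.get_obs(): the state, without advancing time (a new reading comes with each control period).
- robot.camera(name): name is "side" or "top" or "wrist"; returns a dict with "pixels" (420x560x3 uint8, red, green, blue), "intrinsics" (3x3 intrinsics, pixels), "extrinsics" (4x4, takes a point from camera to world coordinates); the wrist camera has in their place "mount" (4x4, takes a point from camera to tool coordinates, whose origin is the TCP and whose axes are the flange's). Camera axes: x right, y down, z forward; pixel columns grow to the right and rows downward; lengths in m; the calibration is good to about 2 mm. The wrist camera is an equidistant fisheye: a pixel r from the principal point sees the ray r / f radians off the axis. A picture is of the moment at which its call begins: read the wrist's pose just before it. There is no depth.
- robot.hand_in(): hands the job in; it is judged then, once.
The state is a dict: "time": time; "q": joint angles; "joint_velocities": joint speeds; "joint_torque": joint torques, N m; "position": TCP position; "tool_rot": TCP orientation; "ft_force": force on the tool from outside, world axes, zero at the start; "moment": the same for the moment, N m; "grip_width": finger opening in m; "grip_force": force on a finger pad.
Only numpy, scipy, OpenCV 4.12 (cv2) and the standard library are available. Lean on these libraries where they do the work, as an engineer would, in place of code of your own. Each camera call takes 0.05 s, during which the arm holds its last target. There are 200 camera calls.

## Task

The round steel blank lying in the nest of the fixture has three notches in its rim, but only one is deep enough to take the fixture's sliding key all the way. Turn the blank in its nest (the upright stud on it is there to push it round by) until the deep notch faces the key, then push the key fully home so that the blank is locked, lying flat in the nest. Leave the other things near the fixture where they are.

Things in the scene. Friction and masses are not known exactly. Their poses are not given: they have to be found in the camera images.
- fixture: dark steel fixture bolted down: base plate 225 x 160 x 15 mm (134 mm from the nest's centre to its edge on the key's side, 91 mm opposite). Origin on the bench below the nest's centre, z up; its own -x points from the centre to the key. The nest's floor is the plate's top, 15 mm up, with a 16 mm spigot in the middle, top at 37 mm; a ring wall, inside radius 62 mm, 10 mm high, is open at the key.
- nest (a point): centre of the nest's floor, on top of the base plate, 15 mm above the bench; axes as the fixture's
- blank: round steel blank, 120 mm diameter, 14 mm thick, 0.5 to 0.8 kg, oily (friction 0.15 to 0.25), its bore on the spigot with 1 mm play. Origin at the centre of its underside, z up. Three tapered rim notches 34 mm wide at the mouth: the deep one (26 mm) on its own -x side, two shallow ones (12 mm) 120 degrees to either side. Its x axis carries the stud and must end up pointing as the fixture's x.
- stud (a point): the blank's stud: upright cylinder 22 mm diameter, 36 mm high above the blank's top face (its top 65 mm above the bench), 45 mm from the blank's centre along its own +x; this point is on its axis, half-way up (47 mm above the bench)
- deep_notch (a point): middle of the inner end of the deep notch, at the blank's top face, 34 mm from its centre. When it faces the key to within about 8 degrees the tapered key enters and pulls the blank true
- key (a joint): how far the sliding key is pushed in towards the nest's centre (along the fixture's +x), in m: near 0 (0 to 0.006) at the start, drawn back clear of the blank; 0.034 is fully home (end stop). It stops at about 0.010 against the plain rim, at about 0.022 in a shallow notch. It slides with about 2.5 N of friction, stays where it is left, and can be pushed back from the plate's inner face.
- key_push (a point): centre of the outer face of the key's push plate, to be pushed along the fixture's +x: upright steel plate 44 mm wide, 10 mm thick, 35 to 63 mm above the bench, standing on the key's outer end (the key's bar below it ends flush). This point is 49 mm above the bench and 135 mm from the nest's centre with the key drawn fully back. Axes as the fixture's; nothing stands behind the plate
- tape_measure: bystander: tape measure 34 x 76 mm, 66 mm high, standing on the bench; origin at the centre of its underside
- mug: bystander: grey enamel mug, 81 mm diameter, 80 mm high; origin at the centre of its underside
- spanner: bystander: spanner 219 mm long lying flat; origin at the centre of its underside
- plate_offcut: bystander: plain steel plate 75 x 100 x 8 mm lying flat; origin at the centre of its underside

How it is judged:
At the end, for the whole second after the job is handed in: the key is pushed in by more than 31 mm of its 34 mm (possible only in the deep notch), and the blank lies flat and at rest in the nest: centred within 5 mm, not raised by 3 mm, tilted less than 0.06 rad (value of joint key above 0.031 m and horizontal distance between blank and nest below 0.005 m and z of blank in the frame of nest below 0.003 m and angle between blank's own z axis and vertical below 0.06 rad and linear speed of blank below 0.01 m/s); the robot touches nothing.
It fails at once if a bystander (tape measure, mug, spanner or plate) is moved more than 30 mm (distance of any of tape_measure, mug, spanner, plate_offcut from where it was at the start of the episode above 0.03 m).
It also fails if it takes over 45 s, if anything falls off the work surface, if the arm or the gripper's body presses on something with over 40 N, if the wrist force passes 120 N, or if a joint passes its speed limit or range.

## Working session

There is one attempt and no reset: what is moved stays moved. The work goes in short steps, Python scripts to look and compute and a shell command to move; the robot and the scene stay as the last step left them, time stands still between calls to the robot, and variables do not carry over. Pictures are saved under pics/ and viewed, at most 10 in all, crops included, and the job is handed in when it is done.

```bash
ls; mkdir -p pics; python3 - <<'E'
from rig import robot
import cv2,json
o=robot.get_obs();print(o,robot.nose_length)
for n in("top","side"):
    c=robot.camera(n);cv2.imwrite(f"pics/{n}1.png",c["pixels"][:,:,::-1]);print(c["intrinsics"],c["extrinsics"])
E
```

```text
pics
{'time': 0.0, 'q': array([-1.36946884e+00,  5.28493811e-01,  1.43390400e+00,  8.46184389e-06,
        1.18138353e+00, -1.78491041e-01]), 'joint_velocities': array([-7.31409795e-04, -2.87743338e-05, -1.31372170e-03, -3.32363377e-04,
       -4.67593779e-04,  8.03901567e-04]), 'joint_torque': array([-6.71877478e-04, -4.40047967e+01, -1.76591527e+01,  6.34224457e-02,
        5.82743576e-02, -1.53711771e-04]), 'position': array([ 0.2316168 , -0.57976848,  0.24655405]), 'tool_rot': array([ 9.82021084e-01,  1.88768094e-01, -8.58307577e-06, -1.09432021e-03]), 'ft_force': array([-0.49104863, -0.07821623,  0.52764398]), 'moment': array([-0.02323835, -0.00993356,  0.04307491]), 'grip_force': 0.0, 'grip_width': 0.08693373002567452} 0.025
[[406.87452859   0.         278.42343963]
 [  0.         406.87452859 206.06897595]
 [  0.           0.           1.        ]] [[-0.01631995 -0.9908247   0.13416439  0.42639388]
 [-0.99981727  0.01750735  0.00767529 -0.27714602]
 [-0.00995373 -0.13401461 -0.99092937  1.16439429]
 [ 0.          0.          0.          1.        ]]
[[495.07946135   0.         281.29428028]
 [  0.         495.07946135 206.89814204]
 [  0.           0.           1.        ]] [[ 9.99830859e-01  1.48880342e-02  1.07981771e-02  5.77061800e-01]
 [-3.17467535e-04 -5.73064438e-01  8.19510250e-01 -1.20051963e+00]
 [ 1.83889479e-02 -8.19375065e-01 -5.72962783e-01  7.05510953e-01]
 [ 0.00000000e+00  0.00000000e+00  0.00000000e+00  1.00000000e+00]]
```

View pics/top1.png

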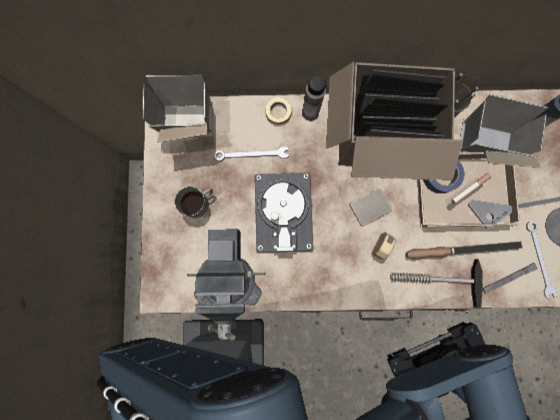

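View pics/side1.png

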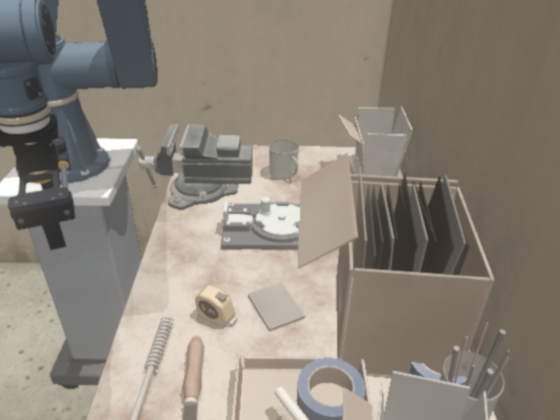

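The top view shows the fixture at about (284,210) with the key towards the robot (near row 237). The stud is around (275,215). The vise is left of it, and the mug, spanner, offcut and tape measure stand clear. I'll enlarge the fixture in both views.

```bash
python3 - <<'E'
import cv2
a=cv2.imread("pics/top1.png")[165:260,240:330];b=cv2.imread("pics/side1.png")[185:255,210:310]
cv2.imwrite("pics/ta.png",cv2.resize(a,None,fx=6,fy=6,interpolation=2));cv2.imwrite("pics/sa.png",cv2.resize(b,None,fx=8,fy=8,interpolation=2))
E
```

```text
(no output)
```

View pics/ta.png

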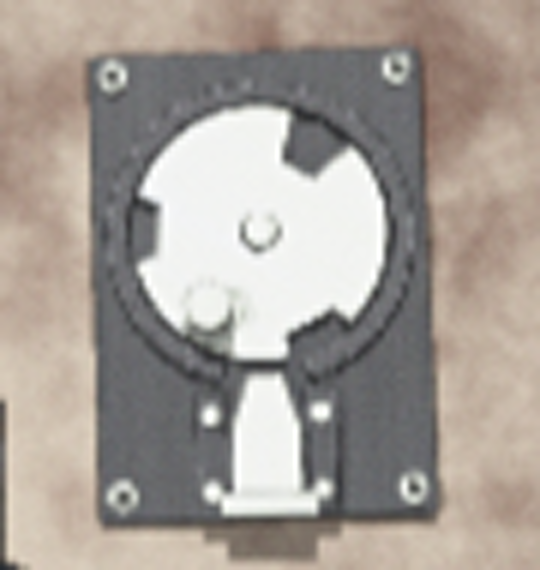

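View pics/sa.png

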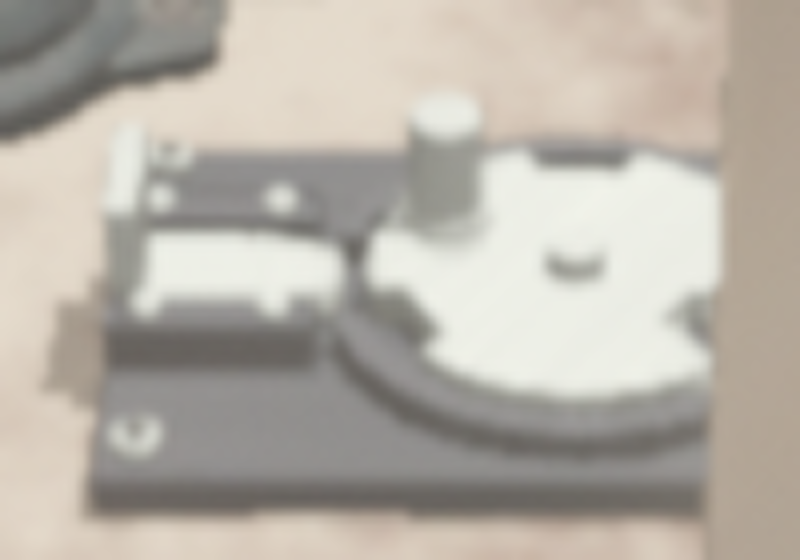

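```bash
cat > h.py <<'E'
import numpy as np
K={'top':(406.8745,278.4234,206.069),'side':(495.0795,281.2943,206.8981)}
T={'top':np.array([[-0.01631995,-0.9908247,0.13416439,0.42639388],[-0.99981727,0.01750735,0.00767529,-0.27714602],[-0.00995373,-0.13401461,-0.99092937,1.16439429]]),
'side':np.array([[9.99830859e-01,1.48880342e-02,1.07981771e-02,5.770618e-01],[-3.17467535e-04,-5.73064438e-01,8.1951025e-01,-1.20051963],[1.83889479e-02,-8.19375065e-01,-5.72962783e-01,7.05510953e-01]])}
def crop(n,u,v):
    s,x,y=(6,240,165) if n=='top' else (8,210,185)
    return (u+.5)/s-.5+x,(v+.5)/s-.5+y
def ray(n,u,v):
    f,a,b=K[n];d=T[n][:,:3]@[(u-a)/f,(v-b)/f,1];return T[n][:,3],d/np.linalg.norm(d)
def atz(n,u,v,z):
    c,d=ray(n,u,v);return c+d*(z-c[2])/d[2]
def tri(*obs):
    A=0;B=0
    for o in obs:
        c,d=ray(*o);P=np.eye(3)-np.outer(d,d);A=A+P;B=B+P@c
    x=np.linalg.solve(A,B);return x,[1e3*np.linalg.norm((np.eye(3)-np.outer(ray(*o)[1],ray(*o)[1]))@(x-ray(*o)[0])) for o in obs]
E
python3 - <<'E'
from h import *
np.set_printoptions(precision=4,suppress=True)
t=lambda u,v:('top',*crop('top',u,v)); s=lambda u,v:('side',*crop('side',u,v))
print('spigot',tri(t(259,230),s(575,255)));print('stud',tri(t(211,303),s(446,115)))
print('plate top far corner',tri(t(222,513),s(113,125)))
c=[atz(*t(*p),.015) for p in((90,58),(418,48),(437,518),(103,523))];print(c)
print('bolts',[atz(*t(*p),.017) for p in((112,76),(397,67),(414,486),(122,496))])
e=(c[0]+c[1])/2-(c[2]+c[3])/2;print('x dir deg',np.degrees(np.arctan2(e[1],e[0])),np.linalg.norm(e),np.linalg.norm(c[0]-c[1]))
e2=c[0]-c[1];print(np.degrees(np.arctan2(-e2[0],e2[1])))
sp=atz(*t(259,230),.037);st=atz(*t(211,303),.065);n=atz(*t(318,145),.029)
print(sp,st,np.linalg.norm(st-sp),'stud az',np.degrees(np.arctan2(*(st-sp)[1::-1])),'notch az',np.degrees(np.arctan2(*(n-sp)[1::-1])))
print('rim top/bottom', atz(*t(260,103),.029),atz(*t(388,230),.029),atz(*t(132,230),.029))
print('pushplate outer top',[atz(*t(*p),.063) for p in((222,515),(319,515))])
E
```

```text
spigot (array([ 0.589 , -0.2806,  0.0354]), [np.float64(1.0294236762596016), np.float64(1.029423676259612)])
stud (array([ 0.5514, -0.2582,  0.0681]), [np.float64(1.0193601858780632), np.float64(1.0193601858781476)])
plate top far corner (array([ 0.4565, -0.2617,  0.0654]), [np.float64(0.5486031971131424), np.float64(0.5486031971132541)])
[array([ 0.6758, -0.201 ,  0.015 ]), array([ 0.6778, -0.3586,  0.015 ]), array([ 0.4533, -0.3616,  0.015 ]), array([ 0.4536, -0.2052,  0.015 ])]
bolts [array([ 0.6664, -0.2116,  0.017 ]), array([ 0.6682, -0.3482,  0.017 ]), array([ 0.4683, -0.3511,  0.017 ]), array([ 0.466 , -0.2144,  0.017 ])]
x dir deg 0.9175100385307396 0.22334579639133867 0.15760532417956952
0.7222096554753908
[ 0.5877 -0.2807  0.037 ] [ 0.5507 -0.2582  0.065 ] 0.051558584112483354 stud az 148.80019497201476 notch az -34.772606447885494
rim top/bottom [ 0.6495 -0.2822  0.029 ] [ 0.5878 -0.3412  0.029 ] [ 0.5899 -0.221   0.029 ]
pushplate outer top [array([ 0.4551, -0.2617,  0.063 ]), array([ 0.4544, -0.3052,  0.063 ])]
```

```bash
python3 - <<'E'
from h import *
np.set_printoptions(precision=3,suppress=True)
for p in((208,230),(239,230),(237,258),(258,270),(265,274),(262,293)):
    print(p,[atz('top',*p,z)[:2] for z in(.05,.1,.15)])
# vise jaw top in both views, roughly
print(tri(('top',210,232),('side',252,150)),tri(('top',238,232),('side',252,180)))
from rig import robot
from scipy.spatial.transform import Rotation as R
o=robot.get_obs();Rm=R.from_quat(o['tool_rot'])
tgt=np.array([.551,-.2575,.15]);print('shift tool mm',Rm.inv().apply(tgt-o['position'])*1e3)
print('x az',np.degrees(np.arctan2(*Rm.as_matrix()[1::-1,0])))
E
```

```text
(208, 230) [array([ 0.514, -0.074]), array([ 0.51 , -0.083]), array([ 0.506, -0.092])]
(239, 230) [array([ 0.513, -0.159]), array([ 0.509, -0.165]), array([ 0.505, -0.17 ])]
(237, 258) [array([ 0.437, -0.154]), array([ 0.436, -0.159]), array([ 0.436, -0.165])]
(258, 270) [array([ 0.404, -0.21 ]), array([ 0.405, -0.213]), array([ 0.406, -0.216])]
(265, 274) [array([ 0.393, -0.229]), array([ 0.394, -0.231]), array([ 0.396, -0.234])]
(262, 293) [array([ 0.342, -0.221]), array([ 0.346, -0.223]), array([ 0.35 , -0.226])]
(array([ 0.51 , -0.088,  0.102]), [np.float64(4.624900745919829), np.float64(4.624900745920202)]) (array([ 0.512, -0.156,  0.055]), [np.float64(4.814096047586609), np.float64(4.8140960475865)])
shift tool mm [ 416.079 -180.769   97.175]
x az 21.760491656334615
```

```bash
python3 -m crank '[38,-16,0,0,0,-7,120,76,-33,0,0,0,-14,120,114,-49,0,0,0,-21,120,152,-66,0,0,0,-28,120,190,-82,0,0,0,-35,120]' 20
cat > g.py <<'E'
import sys,numpy as np
from rig import robot
from scipy.spatial.transform import Rotation as R
def go(tx,ty,tz,az):
    o=robot.get_obs();Rm=R.from_quat(o['tool_rot']);a=np.radians(az)
    G=R.from_matrix(np.array([[np.cos(a),np.sin(a),0],[np.sin(a),-np.cos(a),0],[0,0,-1]]))
    print('shift',np.round(Rm.inv().apply(np.array([tx,ty,tz])-o['position'])*1e3,1),'turn',np.round((Rm.inv()*G).as_rotvec(degrees=True),1))
    print('t',o['time'],'pos',o['position'].round(4),'az',np.degrees(np.arctan2(*Rm.as_matrix()[1::-1,0])).round(1),'q',o['q'].round(2),'f',o['ft_force'].round(1),'w',round(o['grip_width'],4))
if __name__=='__main__': go(*map(float,sys.argv[1:]))
E
python3 g.py .551 -.2575 .16 149
```

```text
time: 0.52
position: [0.3785, -0.432, 0.2471]
tool_rot: [0.879, 0.478, 0.0, -0.001]
ft_force: [0.7, -0.8, -0.3]
grip_width: 0.0618
grip_force: 0.0
shift [240.2  50.   87.2] turn [ -0.   -0.1 -91.9]
t 0.5167 pos [ 0.3785 -0.432   0.2471] az 57.1 q [-1.05  0.46  1.56  0.    1.12 -0.47] f [ 0.7 -0.8 -0.3] w 0.0618
```

```bash
python3 -m crank '[38,8,0,0,0,-7,120,76,16,0,0,0,-14,120,114,24,0,0,0,-21,120,152,32,0,0,0,-28,120,190,40,10,0,0,-35,120]'; python3 g.py .551 -.2575 .16 149
```

```text
time: 0.93
position: [0.5173, -0.2959, 0.2389]
tool_rot: [0.694, 0.72, 0.0, 0.002]
ft_force: [1.4, -0.9, 0.7]
grip_width: 0.0459
grip_force: 0.0
shift [37.3 34.9 78.9] turn [  0.1   0.2 -56.9]
t 0.9333 pos [ 0.5173 -0.2959  0.2389] az 92.1 q [-0.71  0.5   1.52 -0.    1.12 -0.74] f [ 1.4 -0.9  0.7] w 0.0459
```

```bash
python3 -m crank '[8,-10,20,0,0,-7,120,16,-20,40,0,0,-14,120,24,-30,50,0,0,-21,120,30,-40,60,0,0,-28,120,34,-44,70,0,0,-35,120]'; python3 g.py .551 -.2575 .14 149
```

```text
time: 1.35
position: [0.4687, -0.2625, 0.1664]
tool_rot: [0.445, 0.895, 0.0, -0.002]
ft_force: [0.6, 0.6, 0.2]
grip_width: 0.0461
grip_force: 0.0
shift [-45.8  68.7  26.2] turn [ -0.   -0.2 -21.9]
t 1.35 pos [ 0.4687 -0.2625  0.1664] az 127.1 q [-0.72  0.53  1.73 -0.    0.89 -1.37] f [0.6 0.6 0.2] w 0.0461
```

```bash
python3 -m crank '[-10,15,0,0,0,-6,120,-20,30,0,0,0,-12,120,-30,45,0,0,0,-18,120,-40,60,8,0,0,-22,120,-46,69,10,0,0,-22,120]'; python3 g.py .551 -.2575 .14 149
python3 - <<'E'
from rig import robot
import cv2,numpy as np
c=robot.camera("wrist");print(c["intrinsics"],c["mount"]);cv2.imwrite("pics/w1.png",c["pixels"][:,:,::-1])
E
```

```text
time: 1.77
position: [0.5544, -0.2595, 0.1566]
tool_rot: [0.268, 0.963, 0.0, -0.0]
ft_force: [0.0, 0.1, -0.2]
grip_width: 0.0464
grip_force: 0.0
shift [ 4.  -0.1 16.6] turn [ 0.  -0.  -0.1]
t 1.7667 pos [ 0.5544 -0.2595  0.1566] az 148.9 q [-0.62  0.62  1.55  0.    0.97 -1.65] f [ 0.   0.1 -0.2] w 0.0464
[[325.1922621    0.         277.00247267]
 [  0.         325.1922621  209.82792953]
 [  0.           0.           1.        ]] [[-6.33259008e-04 -9.54832463e-01 -2.97144016e-01  8.14136334e-02]
 [ 9.99999750e-01 -6.97953111e-04  1.11627483e-04  6.44656744e-04]
 [-3.13978135e-04 -2.97143871e-01  9.54832667e-01 -1.37613596e-01]
 [ 0.00000000e+00  0.00000000e+00  0.00000000e+00  1.00000000e+00]]
```

View pics/w1.png

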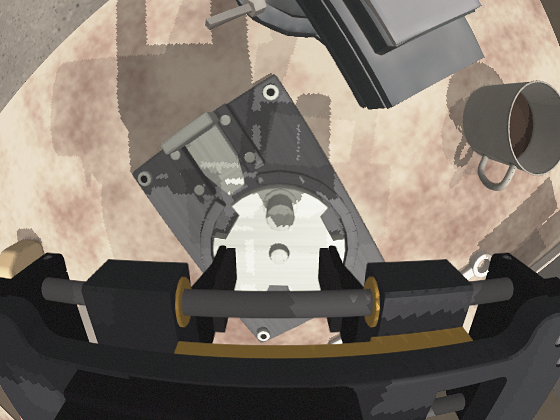

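The wrist view shows the stud in the nest with its top at about (280,211), the spigot at (279,253), the key at upper left and the fingers level with the stud's columns.

```bash
python3 - <<'E'
from rig import robot
import numpy as np
from scipy.spatial.transform import Rotation as R
from h import *
o=robot.get_obs();M=R.from_quat(o['tool_rot']).as_matrix();c=robot.camera("wrist");m=c["mount"];k=c["intrinsics"]
def w(u,v,z=None):
    d=np.array([u-k[0,2],v-k[1,2]]);r=np.hypot(*d);th=r/k[0,0];d=np.append(d/r*np.sin(th),np.cos(th))
    d=M@m[:3,:3]@d;p=o['position']+M@m[:3,3];return p+d*(z-p[2])/d[2] if z is not None else (p,d)
print('stud',w(280,211,.065),'spigot',w(279,253,.037),'bolts',w(270,92,.017),w(144,178,.017),w(263,337,.017))
p1=w(280,211);p2=ray('top',*crop('top',211,303))
A=B=0
for p,d in(p1,p2):
    P=np.eye(3)-np.outer(d,d);A=A+P;B=B+P@p
print(np.linalg.solve(A,B))
E
```

```text
stud [ 0.54953809 -0.25231169  0.065     ] spigot [ 0.58959507 -0.27720429  0.037     ] bolts [ 0.46936527 -0.21291144  0.017     ] [ 0.47073907 -0.34993192  0.017     ] [ 0.67561752 -0.34925865  0.017     ]
[ 0.55433046 -0.25676402  0.04326496]
```

```bash
python3 -m crank '[3,0,30,0,0,0,120,3,0,60,0,0,0,120,3,0,80,0,0,0,120,3,0,93,0,0,0,120,3,0,93,0,0,0,120]'; python3 -m crank '[0,0,0,0,0,0,160,0,0,0,0,0,0,190,0,0,0,0,0,0,200,0,0,0,0,0,0,200,0,0,0,0,0,0,200]' 5;python3 g.py .551 -.2575 .062 149
```

```text
time: 2.28
position: [0.548, -0.2571, 0.0618]
tool_rot: [0.27, 0.963, 0.001, -0.003]
ft_force: [0.2, 1.7, 0.7]
grip_width: 0.046
grip_force: 0.0
time: 2.7
position: [0.5513, -0.2584, 0.0658]
tool_rot: [0.269, 0.963, -0.0, 0.001]
ft_force: [1.2, 1.2, 1.3]
grip_width: 0.0224
grip_force: 0.5
shift [0.7 0.6 3.8] turn [ 0.   0.1 -0.3]
t 2.7 pos [ 0.5513 -0.2584  0.0658] az 148.7 q [-0.62  0.75  1.6   0.    0.78 -1.65] f [1.2 1.2 1.3] w 0.0224
```

```bash
python3 -m crank '[-0.3,5.5,0,0,0,7,210,-1.3,10.9,0,0,0,14,210,-3,16.1,0,0,0,21,210,-5.3,21.1,0,0,0,28,210,-8.1,25.8,0,0,0,35,210]' 10; python3 g.py .6066 -.2400 .064 79
```

```text
time: 3.12
position: [0.5715, -0.2405, 0.0656]
tool_rot: [0.549, 0.836, -0.0, 0.001]
ft_force: [-0.4, -0.5, 2.0]
grip_width: 0.0216
grip_force: 10.0
shift [-13.5  32.4   1.7] turn [ 0.1  0.1 34.4]
t 3.1167 pos [ 0.5715 -0.2405  0.0656] az 113.4 q [-0.58  0.76  1.57 -0.    0.8  -0.99] f [-0.4 -0.5  2. ] w 0.0216
```

```bash
python3 -m crank '[-0.3,5.5,0,0,0,7,210,-1.3,10.9,0,0,0,14,210,-3,16.1,0,0,0,21,210,-5.3,21.1,0,0,0,28,210,-8.1,25.8,0,0,0,35,210]' 10; python3 -m crank '[-0.3,5.5,0,0,0,7,210,-1.3,10.9,0,0,0,14,210,-3,16.1,0,0,0,21,210,-5.3,21.1,0,0,0,28,210,-8.1,25.8,0,0,0,35,210]' 10; python3 g.py .633 -.2803 .064 1.8
```

```text
time: 3.53
position: [0.5974, -0.2369, 0.0656]
tool_rot: [0.775, 0.632, -0.0, -0.001]
ft_force: [-2.4, 1.4, 4.0]
grip_width: 0.0218
grip_force: 10.0
time: 3.95
position: [0.621, -0.2489, 0.0656]
tool_rot: [0.929, 0.37, -0.0, -0.001]
ft_force: [-1.8, 3.5, 4.9]
grip_width: 0.0215
grip_force: 10.0
shift [-12.8  31.1   1.5] turn [-0.2  0.  41.6]
t 3.95 pos [ 0.621  -0.2489  0.0656] az 43.4 q [-0.55  0.81  1.44  0.    0.9   0.26] f [-1.8  3.5  4.9] w 0.0215
```

```bash
python3 -m crank '[-0.3,5.5,0,0,0,7,210,-1.3,10.9,0,0,0,14,210,-3,16.1,0,0,0,21,210,-5.3,21.1,0,0,0,28,210,-8.1,25.8,0,0,0,35,210]' 10; python3 -m crank '[-0.3,5.5,0,0,0,7,210,-0.3,5.5,0,0,0,7,210,-0.3,5.5,0,0,0,7,210,-0.3,5.5,0,0,0,7,210,-0.3,5.5,0,0,0,7,210]' 10; python3 g.py .633 -.2803 .064 1.8
python3 - <<'E'
from rig import robot
import cv2
a=robot.camera("wrist")["pixels"][:,:,::-1];b=robot.camera("side")["pixels"][185:255,210:310,::-1]
cv2.imwrite("pics/w2.png",cv2.hconcat([cv2.resize(a,(400,300)),cv2.resize(b,(400,300))]))
E
```

```text
time: 4.37
position: [0.6339, -0.2732, 0.0656]
tool_rot: [0.997, 0.073, 0.0, -0.001]
ft_force: [0.5, 4.4, 2.3]
grip_width: 0.0216
grip_force: 10.0
time: 4.78
position: [0.6347, -0.2804, 0.0655]
tool_rot: [1.0, 0.016, 0.001, 0.001]
ft_force: [0.4, -0.0, 5.9]
grip_width: 0.0218
grip_force: 10.0
shift [-1.7 -0.1  1.5] turn [ 0.1 -0.1  0.1]
t 4.7833 pos [ 0.6347 -0.2804  0.0655] az 1.9 q [-0.58  0.83  1.37 -0.    0.94  0.96] f [ 0.4 -0.   5.9] w 0.0218
```

View pics/w2.png

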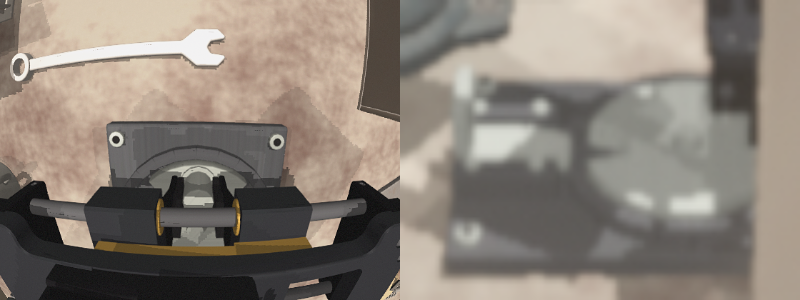

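```bash
python3 -m crank '[0,0,0,0,0,0,120,0,0,0,0,0,0,120,0,0,0,0,0,0,120,0,0,-40,0,0,0,120,0,0,-80,0,0,0,120]'; python3 -m crank '[0,0,-35,0,0,-7,120,-20,0,-35,0,0,-14,160,-50,0,-35,0,0,-21,255,-85,0,-35,0,0,-28,255,-120,0,-35,0,0,-35,255]' 20; python3 g.py .42 -.287 .17 90
python3 - <<'E'
from rig import robot
import cv2
b=robot.camera("top")["pixels"][165:260,240:330,::-1]
cv2.imwrite("pics/t3.png",cv2.resize(b,None,fx=6,fy=6,interpolation=2))
E
```

```text
time: 5.3
position: [0.6312, -0.2785, 0.1403]
tool_rot: [1.0, 0.016, -0.005, -0.003]
ft_force: [0.5, -0.7, 1.1]
grip_width: 0.0436
grip_force: 0.0
time: 5.72
position: [0.5127, -0.2833, 0.1793]
tool_rot: [0.948, 0.319, -0.0, 0.0]
ft_force: [-0.2, -0.2, 0.2]
grip_width: 0.0269
grip_force: 0.0
shift [-76.1 -53.2   9.3] turn [ -0.    0.  -52.8]
t 5.7167 pos [ 0.5127 -0.2833  0.1793] az 37.2 q [-0.7   0.56  1.6  -0.    0.98  0.23] f [-0.2 -0.2  0.2] w 0.0269
```

```bash
python3 -m crank '[-15,-11,0,0,0,-7,255,-30,-22,0,0,0,-14,255,-45,-33,0,0,0,-21,255,-60,-43,0,0,0,-28,255,-76,-53,0,0,0,-35,255]'; python3 -m crank '[0,0,0,0,0,-7,255,0,0,0,0,0,-14,255,0,0,0,0,0,-18,255,0,0,0,0,0,-18,255,0,0,0,0,0,-18,255]'; python3 g.py .42 -.287 .068 90
python3 - <<'E'
from rig import robot
import cv2
b=robot.camera("wrist")["pixels"][:,:,::-1]
cv2.imwrite("pics/w4.png",b)
b=robot.camera("top")["pixels"][165:260,240:330,::-1]
cv2.imwrite("pics/t4.png",cv2.resize(b,None,fx=6,fy=6,interpolation=2))
E
```

```text
time: 6.18
position: [0.4205, -0.2865, 0.1792]
tool_rot: [0.808, 0.589, -0.0, -0.0]
ft_force: [0.3, 0.2, 0.2]
grip_width: 0.001
grip_force: 0.0
time: 6.6
position: [0.4214, -0.2867, 0.1793]
tool_rot: [0.709, 0.705, -0.0, -0.0]
ft_force: [0.6, 0.4, 0.4]
grip_width: 0.0004
grip_force: 0.0
shift [ -0.3  -1.3 111.3] turn [-0.  -0.  -0.4]
t 6.6 pos [ 0.4214 -0.2867  0.1793] az 89.6 q [-0.82  0.47  1.79 -0.    0.88 -0.81] f [0.6 0.4 0.4] w 0.0004
```

View pics/w4.png

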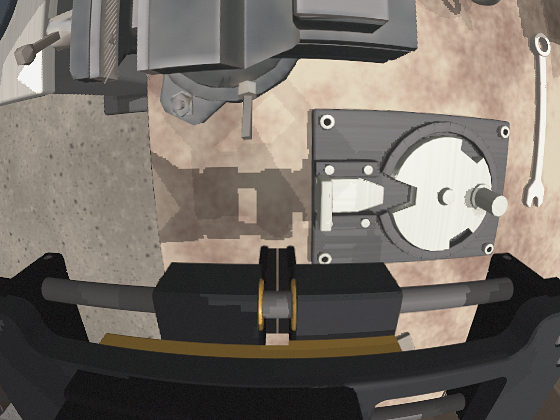

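The deep notch (about (405,198)) is facing the key at (360,195), with the plate's outer face near column 320 and the closed fingers left of it. I'll lower the tool and push.

```bash
python3 -m crank '[-2,-1,35,0,0,0,255,-2,-1,70,0,0,0,255,-2,-1,100,0,0,0,255,-2,-1,111,0,0,0,255,-2,-1,111,0,0,0,255]'; python3 g.py .472 -.285 .068 90;python3 -m crank '[0,7,0,0,0,0,255,0,14,0,0,0,0,255,0,21,0,0,0,0,255,0,28,0,0,0,0,255,0,34,0,0,0,0,255]'; python3 g.py .472 -.285 .068 90
```

```text
time: 7.12
position: [0.4191, -0.2873, 0.0656]
tool_rot: [0.709, 0.705, 0.0, -0.003]
ft_force: [0.2, -0.4, 0.1]
grip_width: 0.0006
grip_force: 0.0
shift [ 2.6 52.9 -2.6] turn [-0.3 -0.3 -0.3]
t 7.1167 pos [ 0.4191 -0.2873  0.0656] az 89.7 q [-0.82  0.68  1.86 -0.    0.61 -0.82] f [ 0.2 -0.4  0.1] w 0.0006
time: 7.53
position: [0.4555, -0.2894, 0.0697]
tool_rot: [0.708, 0.706, -0.0, 0.001]
ft_force: [-3.1, -0.7, 1.7]
grip_width: 0.0005
grip_force: 1.4
shift [ 4.4 16.5  1.7] turn [ 0.   0.1 -0.2]
t 7.5333 pos [ 0.4555 -0.2894  0.0697] az 89.8 q [-0.77  0.69  1.78 -0.    0.67 -0.77] f [-3.1 -0.7  1.7] w 0.0005
```

Contact at about 3 N, so the key is sliding. I'll continue slowly.

```bash
python3 -m crank '[0,4,0,0,0,0,255,0,8,0,0,0,0,255,0,10,0,0,0,0,255,0,12,0,0,0,0,255,0,14,0,0,0,0,255]'; python3 -m crank '[0,1,0,0,0,0,255,0,2,0,0,0,0,255,0,3,0,0,0,0,255,0,4,0,0,0,0,255,0,5,0,0,0,0,255]'
```

```text
time: 7.95
position: [0.4683, -0.2887, 0.0685]
tool_rot: [0.709, 0.706, -0.0, -0.001]
ft_force: [-2.4, -0.3, 1.2]
grip_width: 0.0004
grip_force: 1.3
time: 8.37
position: [0.4733, -0.2886, 0.0684]
tool_rot: [0.709, 0.706, 0.0, -0.001]
ft_force: [-2.8, 1.0, 2.1]
grip_width: 0.0006
grip_force: 1.3
```

```bash
python3 -m crank '[0,1,0,0,0,0,255,0,2,0,0,0,0,255,0,3,0,0,0,0,255,0,4,0,0,0,0,255,0,5,0,0,0,0,255]'; python3 - <<'E'
from rig import robot
import cv2
b=robot.camera("wrist")["pixels"][90:290,290:530,::-1]
cv2.imwrite("pics/w5.png",cv2.resize(b,None,fx=2.5,fy=2.5))
E
```

```text
time: 8.78
position: [0.4784, -0.2887, 0.0684]
tool_rot: [0.709, 0.706, 0.0, -0.0]
ft_force: [-2.0, 1.4, 1.3]
grip_width: 0.0003
grip_force: 1.3
```

View pics/w5.png

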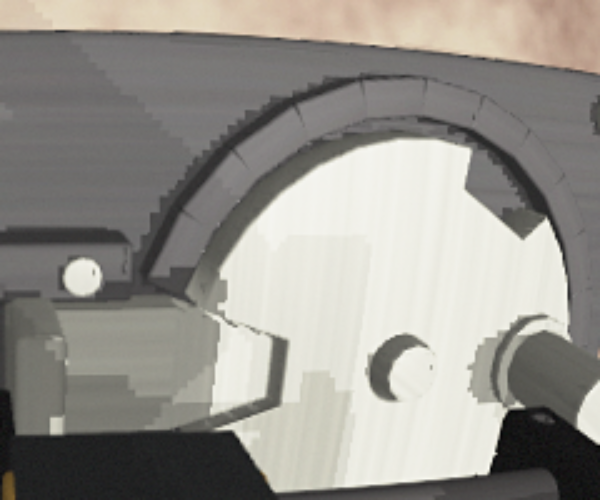

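The key is well inside the deep notch with a small gap left (tip at about (270,370), notch end at (285,370)). I'll keep pushing until the end stop.

```bash
python3 -m crank '[0,1,0,0,0,0,255,0,2,0,0,0,0,255,0,3,0,0,0,0,255,0,4,0,0,0,0,255,0,5,0,0,0,0,255]'
```

```text
time: 9.25
position: [0.4803, -0.2887, 0.0684]
tool_rot: [0.708, 0.707, -0.002, -0.003]
ft_force: [-13.2, -2.9, 5.5]
grip_width: 0.0004
grip_force: 6.8
```

```bash
python3 -m crank '[0,1,0,0,0,0,255,0,2,0,0,0,0,255,0,3,0,0,0,0,255,0,4,0,0,0,0,255,0,4,0,0,0,0,255]';  python3 -m crank '[0,-10,0,0,0,0,255,0,-25,0,0,0,0,255,0,-40,0,0,0,0,255,0,-40,-40,0,0,0,255,0,-40,-80,0,0,0,255]'; python3 -m crank '[0,-40,-40,0,0,0,255,0,-80,-60,0,0,0,255,0,-80,-60,0,0,0,255,0,-80,-60,0,0,0,255,0,-80,-60,0,0,0,255]'
python3 - <<'E'
from rig import robot
import cv2
a=robot.camera("wrist")["pixels"][80:290,240:540,::-1];b=robot.camera("top")["pixels"][165:260,240:330,::-1]
a=cv2.resize(a,None,fx=1.6,fy=1.6);b=cv2.resize(b,(318,336),interpolation=2)
cv2.imwrite("pics/f.png",cv2.hconcat([a,b]))
E
```

```text
time: 9.67
position: [0.4805, -0.2886, 0.0684]
tool_rot: [0.707, 0.707, -0.004, -0.006]
ft_force: [-20.8, -5.1, 9.3]
grip_width: 0.0001
grip_force: 10.9
time: 10.08
position: [0.4467, -0.2887, 0.1471]
tool_rot: [0.709, 0.705, 0.0, -0.002]
ft_force: [1.4, -1.4, -0.3]
grip_width: 0.0005
grip_force: 0.0
time: 10.5
position: [0.3685, -0.2901, 0.2098]
tool_rot: [0.709, 0.705, 0.0, 0.003]
ft_force: [-0.5, -0.0, 0.2]
grip_width: 0.0005
grip_force: 0.0
```

View pics/f.png

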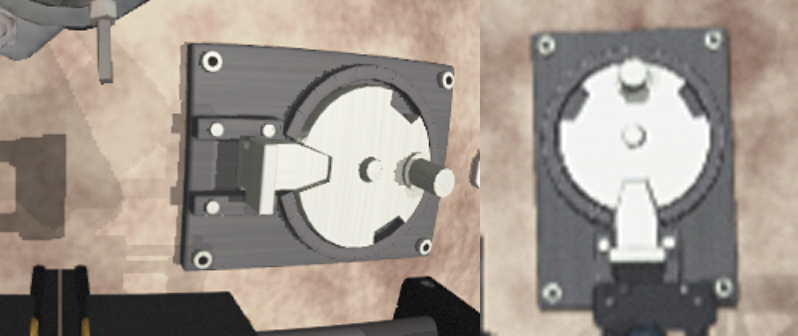

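The key is seated in the deep notch with its tip at the notch's end (about (330,165) in the left half). The blank is flat and the gripper is clear.

```bash
python3 -c "
from rig import robot
print(robot.hand_in())"
```

```text
the job is handed in; nothing more can be done
None
```

I turned the blank until its deep notch faced the key, pushed the key in until it stopped firmly (about 20 N), backed the arm clear and handed the job in at about 10.5 s; the rig gave no verdict.

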